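# Load the test fixture and latch its guard

### The arm

A 6-joint arm with a two-finger parallel gripper is mounted at the origin on the work surface. World frame = base frame: x ahead of the robot, y to its left, z up, the work surface at z = 0. Lengths are in mm, angles in rad, forces in N, time in s.
With the tool pointing down it reaches from about 350 to 775 mm from the base axis. Payload 7.3 kg.
Tool frame: the origin (TCP) lies at the very end of the fingers, on their centre line; the grasp point (between the pads) lies 19 mm behind it; z points along the fingers, y is the line along which they close (so a half turn about z gives the same grasp; the last joint's range is limited). The gripper opens to 92 mm and grips with 3 to 60 N. Pads are 19 mm wide; open, the fingers measure 130 mm over their backs; the gripper's body (75 mm by 190 mm) begins 47 mm behind the grasp point.
Start: joints at [0.966, 0.342, 1.524, -0, 1.275, -0.146], TCP at [232.499, 470.736, 198.741] pointing down, gripper open.
Joint ranges: [-2.53, 2.53], [-0.77, 2.02], [0.04, 2.7], [-1, 4.14], [0.28, 2.66], [-3.11, 3.11]. Speed limits (rad/s): [2.57, 2.57, 3.14, 3.14, 3.14, 3.14].

### API

Orientations are given as [roll, pitch, yaw] about the fixed x, y, z axes, in that order (R = Rz(yaw) Ry(pitch) Rx(roll)).
In Python, from plant import get_obs, vision, workorder gives the robot as it stands.
- The arm moves only by the shell command python3 -m pendant 'ROWS' [OPENING]. ROWS is a JSON object of lists of equal length, an entry for each row: "dp": the shift along the tool's x, y, z in m, a list of three; "rotation": the turn, a rotation vector about the tool's x, y, z in rad, a list of three. A call has 1 to 8 rows; each row is the pose to reach, as a shift and turn from the pose commanded when the call began, along the tool's axes at that moment; what a row does not reach only later rows make up. A row lasts 1/8 s, in which the tool goes at most 62.5 mm and 10.7 degrees, less where a joint would pass 70% of its speed; a pose out of reach is approached as far as the arm can. A call with a gripper value outside its range is refused whole. OPENING is the finger opening in m, from 0 to 0.0918, set as the call begins (- or left out, the last holds). The fingers move at their own pace and stop on an object; the grip force is fixed at half the most. Time passes only in rows, so rows that repeat a pose let the fingers close. It gives the time, the measured TCP pose, the force, the opening and the grip force at its end, in the units of the state.
- get_obs(): the state, without advancing time (a new reading comes with each control period).
- vision.capture(name): name is "scene" or "top" or "wrist"; returns a dict with "pixels" (384x512x3 uint8, red, green, blue), "vfov" (degrees; the focal length in pixels is half the picture's height over the tangent of half this angle, whatever the lens; pixels are square), "cx", "cy" (the principal point, pixels), "dist" ([k1, k2, p1, p2, k3] as OpenCV has them; the pictures are not rectified), "pose" (4x4, takes a point from camera to world coordinates); the wrist camera has in their place "T_tool_cam" (4x4, takes a point from camera to tool coordinates, whose origin is the TCP and whose axes are the flange's). Camera axes: x right, y up, looking along -z (the intrinsics and any distortion apply to the point x, -y, -z); pixel columns grow to the right and rows downward; lengths in mm; the calibration is good to about 2 mm. A picture is of the moment at which its call begins: read the wrist's pose just before it. There is no depth.
- workorder.close_job(): hands the job in; it is judged then, once.
The state is a dict: "time": time; "joint_positions": joint angles; "dq": joint speeds; "tau": joint torques, N m; "tool_pos": TCP position; "tcp_rot": TCP orientation; "contact_force": force on the tool from outside, world axes, zero at the start; "moment": the same for the moment, N m; "grip_width": finger opening in mm; "finger_force": force on a finger pad.
Only numpy, scipy, OpenCV 4.12 (cv2) and the standard library are available. Lean on these libraries where they do the work, as an engineer would, in place of code of your own. Each camera call takes 0.05 s, during which the arm holds its last target. There are 200 camera calls.

### The job

Put the blue test unit flat into the pocket of the grey test fixture, then slide the clear guard shut over it by a gentle, steady push of the closed fingers against its red handle (do not grip it) until the latch clicks and holds it. Do not slam or force the guard, and leave the solder reel, the jar and the screwdriver where they are; finish with the hand clear.

Things in the scene. Friction and masses are not known exactly. Their poses are not given: they have to be found in the camera images.
- unit: Blue plastic electronics unit, a box 44 (x) by 64 (y) by 30 mm high, about 0.12 kg, lying flat on the blue mat with a white label on top. Origin: centre of its underside, z up. It fits the pocket either way round (half a turn about z makes no difference).
- fixture: Grey test fixture fixed to the bench: plate 170 (x) by 390 (y) by 30 mm high, aluminium rails on its long edges. Origin: centre of its underside, z up; the guard shuts towards its +y. At its +y end: the catch with brass pawl and buffer post, tops at most 78 mm above the bench, 44 to 144 mm from the pocket centre.
- nest (a point): Centre of the pocket's floor, 50 mm from the fixture's origin along its +y, 20 mm above the bench; axes as the fixture's. The pocket is 48 (x) by 68 (y) mm, 10 mm deep, with a 4 mm bevel round the mouth: 2 mm play on each side of the unit, whose long side lies along the fixture's y. The seated unit's top is 50 mm above the bench.
- guard_handle (a point): Centre of the red handle bar, 88 mm above the bench; axes as the fixture's. The bar is 70 (x) by 12 (y) by 32 mm high (72 to 104 mm above the bench), so its faces lie 6 mm to either side along y. It stands alone in the middle of the guard's flat top: closed fingers can stand on either side of it. Push, do not pinch. With the guard shut it is over the pocket or up to 28 mm past its centre.
- guard: Clear hood with yellow edges, 150 (x) by 140 (y) mm. Origin: on its flat top at the foot of the handle, 65 mm from its +y edge, 72 mm above the bench; axes as the fixture's. A steel tongue 22 mm wide sticks out 18 mm more at +y and carries the strike pin. It slides along the fixture's y, shutting to +y, with about 2 N of drag, and stays where it is left. Over 22 N on it does damage.
- catch_bed (a point): Fixed point on the plate's top, 80 mm from the pocket centre along the fixture's +y. The catch is clamped near here by hand, so where the latch holds is not known beforehand: with the guard origin from 0 to 28 mm past the pocket centre along the fixture's y. At the start it is 130 to 155 mm short of the pocket centre, leaving the pocket clear.
- pawl (a joint): Brass sprung latch pawl: how far it is pressed down, m. 0 is up, both before the pin arrives and after it has clicked up behind the pin; 0.007 with the pin on its crest. The pin meets it 16 mm before the latched place; the push on the handle then climbs to between 7 and 12 N and drops at the click.
- buffer (a joint): Black rubber-tipped spring buffer in the post at the fixture's +y end that meets the guard's tongue: how far it is pressed, m. It is met 3 mm before the latched place, pushes back 1.8 N per mm and ends in a hard stop at 0.006, 3 mm past the latched place, where the push on the handle is about 12 to 14 N. A guard that the latch holds keeps it pressed about 3 mm.
- reel: Bystander: solder reel standing on its flange, orange flanges, 60 mm across and 44 mm high, 0.25 kg. Origin: centre of its underside.
- jar: Bystander: amber jar with black cap, 52 mm across and 55 mm high. Origin: centre of its underside.
- driver: Bystander: red-handled screwdriver lying on the bench, about 200 mm long along its x, handle to -x. Origin: the middle of its underside.

How it is judged (in metres and radians):
On the way, in this order (a step that is already met when the one before it is completed fails the run):
1. the unit is seated flat in the pocket and let go, the guard still open (horizontal distance between unit and nest below 0.006 m and z of unit in the frame of nest below 0.003 m and angle between the y axis of unit and the y axis of fixture, either way round below 0.12 rad and angle between unit's own z axis and vertical below 0.06 rad and contact force between the fingers and unit below 0.05 N and y of guard in the frame of nest below -0.05 m), for 0.2 s.
2. the guard is shut past the click, the pawl up behind its pin (y of guard in the frame of nest above -0.01 m and value of joint buffer above 0.001 m and value of joint pawl below 0.002 m), for 0.2 s.
At the end, for the whole second after the job is handed in: Guard at rest, held shut by the latch (over the pocket, at most 10 mm short of its centre; pawl pressed under 2 mm, buffer over 1 mm). Unit at rest in the pocket: within 6 mm of centre, under 3 mm above its floor, long side within 0.12 rad of the fixture y, tilt under 0.06 rad (all of step 2 and horizontal distance between unit and nest below 0.006 m and z of unit in the frame of nest below 0.003 m and angle between the y axis of unit and the y axis of fixture, either way round below 0.12 rad and angle between unit's own z axis and vertical below 0.06 rad and linear speed of guard below 0.01 m/s and linear speed of unit below 0.02 m/s); the robot touches nothing.
It fails at once if the robot presses on the guard with more than 22 N (contact force between any of the fingers, the arm and guard above 22 N).
It fails at once if the guard is slammed: it moves faster than 0.4 m/s (linear speed of guard above 0.4 m/s).
It fails at once if the orange solder reel is moved more than 40 mm (distance of reel from where it was at the start of the episode above 0.04 m).
It fails at once if the amber jar is moved more than 40 mm (distance of jar from where it was at the start of the episode above 0.04 m).
It fails at once if the red screwdriver is moved more than 40 mm (distance of driver from where it was at the start of the episode above 0.04 m).
It also fails if it takes over 64 s, if anything falls off the work surface, if the arm or the gripper's body presses on something with over 40 N, if the wrist force passes 120 N, or if a joint passes its speed limit or range.

## Working session

There is one attempt and no reset: what is moved stays moved. The work goes in short steps, Python scripts to look and compute and a shell command to move; the robot and the scene stay as the last step left them, time stands still between calls to the robot, and variables do not carry over. Pictures are saved under pics/ and viewed, at most 10 in all, crops included, and the job is handed in when it is done.

```bash
mkdir -p pics; ls; cat > h.py <<'E'
import numpy as np, cv2, json
from plant import get_obs, vision
from scipy.spatial.transform import Rotation as R
def tool():
    o=get_obs(); T=np.eye(4); T[:3,:3]=R.from_euler('xyz',o['tcp_rot']).as_matrix(); T[:3,3]=o['tool_pos']; return T
def snap(name,f):
    T=tool(); c=vision.capture(name); P=np.array(c['pose']) if 'pose' in c else T@np.array(c['T_tool_cam'])
    im=c['pixels']; cv2.imwrite('pics/'+f+'.png',im[:,:,::-1])
    fl=im.shape[0]/2/np.tan(np.radians(c['vfov'])/2)
    json.dump(dict(P=P.tolist(),f=fl,cx=c['cx'],cy=c['cy'],d=list(c['dist'])),open('pics/'+f+'.json','w')); return im
def ray(f,uv):
    c=json.load(open('pics/'+f+'.json')); K=np.array([[c['f'],0,c['cx']],[0,c['f'],c['cy']],[0,0,1]])
    n=cv2.undistortPoints(np.array([[uv]],float),K,np.array(c['d']))[0,0]
    P=np.array(c['P']); d=P[:3,:3]@[n[0],-n[1],-1]; return P[:3,3],d/np.linalg.norm(d)
def onz(f,uv,z):
    o,d=ray(f,uv); return o+d*(z-o[2])/d[2]
def tri(*fu):
    A=0;b=0
    for f,uv in fu:
        o,d=ray(f,uv); M=np.eye(3)-np.outer(d,d); A=A+M; b=b+M@o
    return np.linalg.solve(A,b)
def proj(f,X):
    c=json.load(open('pics/'+f+'.json')); P=np.linalg.inv(c['P']); p=P[:3,:3]@X+P[:3,3]
    K=np.array([[c['f'],0,c['cx']],[0,c['f'],c['cy']],[0,0,1]])
    return cv2.projectPoints(np.array([[p[0],-p[1],-p[2]]]),np.zeros(3),np.zeros(3),K,np.array(c['d']))[0][0,0]
E
python3 - <<'E'
from h import *
print(get_obs())
a=[snap(n,n+'0') for n in ('scene','top','wrist')]
for n in ('scene0','top0'):
    im=cv2.imread(f'pics/{n}.png'); cv2.imwrite(f'pics/{n}_b.png',cv2.resize(im,(800,600),interpolation=cv2.INTER_CUBIC))
E
```

```text
pics
{'time': 0.0, 'joint_positions': array([ 9.66001174e-01,  3.42748289e-01,  1.52504424e+00, -1.72721324e-05,
        1.27540728e+00, -1.45964322e-01]), 'dq': array([-1.26123940e-03,  6.36233761e-04, -8.03411300e-05, -2.19787506e-04,
        3.48740954e-04,  1.32346603e-03]), 'tau': array([-5.64980655e-04, -4.31251931e+01, -2.44218367e+01,  7.17659807e-02,
        5.59488160e-02, -8.07101901e-05]), 'tool_pos': array([232.22187586, 470.32594831, 198.02223873]), 'tcp_rot': array([-3.14000019e+00, -2.17414794e-04,  2.68276669e+00]), 'contact_force': array([ 0.58620006, -0.26203352,  0.07070257]), 'moment': array([-0.00911798,  0.02741155,  0.02244339]), 'finger_force': 0.0, 'grip_width': 91.97254526240029}
```

View pics/scene0_b.png

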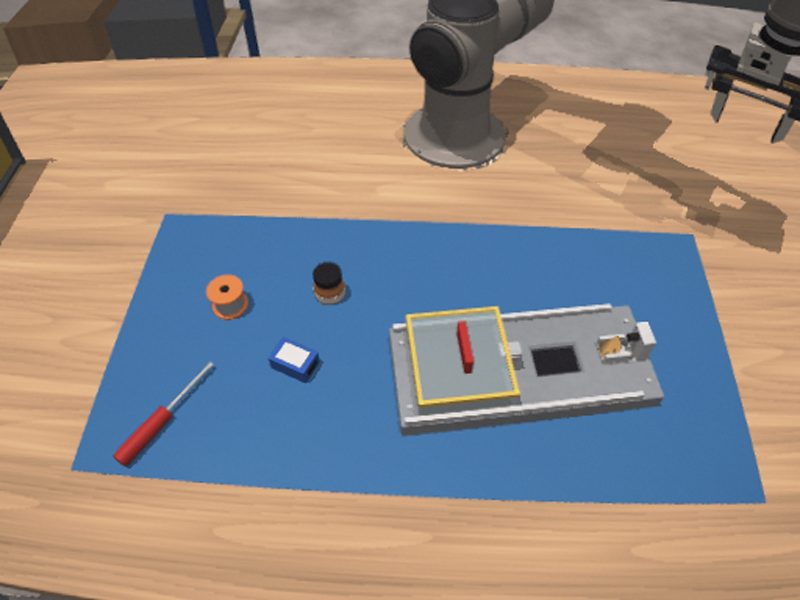

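View pics/top0_b.png

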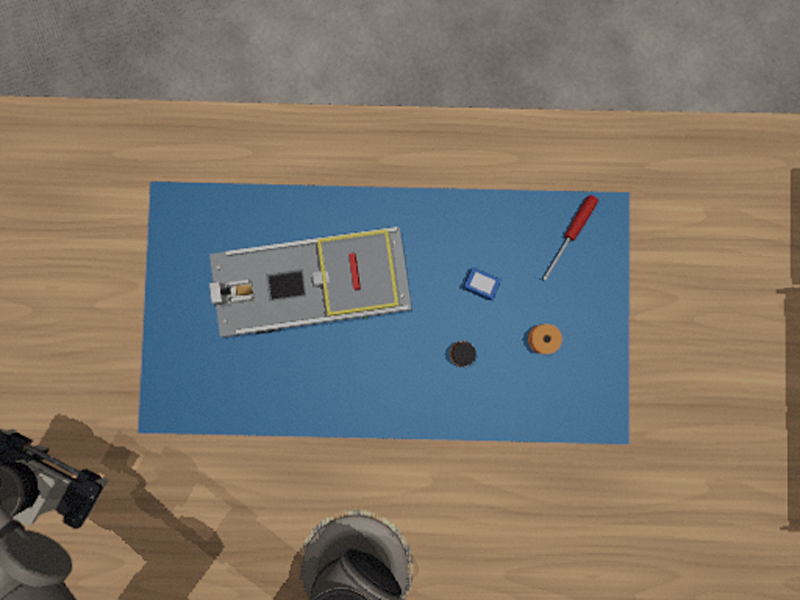

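The scene view shows the unit at about (294,355), the pocket at (556,360) and the handle at (465,347). In the top view they are at (482,283), (286,285) and (354,271), and the fixture's +y end (brass pawl) points left, towards world +y. I'll triangulate these.

```bash
python3 - <<'E'
from h import *
s=lambda u,v:((u+.5)*.64-.5,(v+.5)*.64-.5)
for n,a,b in [('unit',(294,355),(482,283)),('pocket',(556,360),(286,285)),('handle',(463,338),(354,271)),('reel',(226,286),(545,339)),('jar',(327,272),(462,354))]:
    print(n,tri(('scene0',s(*a)),('top0',s(*b))).round(1))
print('plate corners',[onz('top0',s(*p),30).round(0).tolist() for p in [(210,254),(397,228),(411,310),(222,337)]])
print('unit corners',[onz('top0',s(*p),30).round(0).tolist() for p in [(472,268),(501,278),(493,299),(464,290)]])
print('driver',[onz('top0',s(*p),10).round(0).tolist() for p in [(544,278),(592,199)]])
# enlarged crops
im=cv2.imread('pics/top0.png'); 
a=cv2.resize(im[135:225,125:335],None,fx=3.8,fy=3.8,interpolation=cv2.INTER_CUBIC)
cv2.imwrite('pics/tc.png',a); print(a.shape, tool()[:3,:3].round(3).tolist())
E
```

```text
unit [ 578.8 -243.2   27.7]
pocket [565.6 154.5  26.3]
handle [588.4   8.6 108.2]
reel [ 468.1 -368.6   49. ]
jar [ 434.7 -205.7   54.1]
plate corners [[625.0, 309.0, 30.0], [687.0, -69.0, 30.0], [521.0, -102.0, 30.0], [457.0, 278.0, 30.0]]
unit corners [[609.0, -224.0, 30.0], [590.0, -283.0, 30.0], [547.0, -267.0, 30.0], [564.0, -208.0, 30.0]]
driver [[594.0, -374.0, 10.0], [761.0, -471.0, 10.0]]
(342, 798, 3) [[-0.897, 0.443, -0.001], [0.443, 0.897, -0.001], [0.0, -0.001, -1.0]]
```

The positions are plausible: the top of the unit is about z 28, and the pocket mouth is at z 26–30. The fixture yaw is about +0.16 and the unit yaw about -0.31. I'll look from over the fixture on the way to the unit.

```bash
cat >> h.py <<'E'
def go(x,y,z,ang):
    T=tool(); Rt=np.array([[np.sin(ang),np.cos(ang),0],[-np.cos(ang),np.sin(ang),0],[0,0,-1]])
    # tool y at world angle ang, z down, x = y cross z
    Rt[:,0]=np.cross(Rt[:,1],Rt[:,2])
    dp=T[:3,:3].T@(np.array([x,y,z])-T[:3,3])/1000
    print('dp',dp.round(4),'|%.3f|'%np.linalg.norm(dp),'rot',R.from_matrix(T[:3,:3].T@Rt).as_rotvec().round(4),'t',get_obs()['time'])
E
python3 - <<'E'
from h import *
c=vision.capture('wrist'); print(np.array(c['T_tool_cam']).round(2).tolist(),c['vfov'])
go(540,90,280,0.163)
E
```

```text
[[0.0, 0.96, 0.29, 79.05], [1.0, -0.0, -0.0, 0.4], [0.0, 0.29, -0.96, -186.33], [0.0, 0.0, 0.0, 1.0]] 69.95429142884815
dp [-0.4443 -0.205  -0.0815] |0.496| rot [-8.00e-04  3.00e-04  9.49e-01] t 0.2
```

```bash
python3 -m pendant '{"dp":[[-0.055,-0.026,-0.010],[-0.111,-0.051,-0.020],[-0.167,-0.077,-0.030],[-0.222,-0.103,-0.041],[-0.278,-0.128,-0.051],[-0.333,-0.154,-0.061],[-0.389,-0.179,-0.071],[-0.444,-0.205,-0.081]],"rotation":[[0,0,0.12],[0,0,0.24],[0,0,0.36],[0,0,0.48],[0,0,0.6],[0,0,0.72],[0,0,0.84],[0,0,0.949]]}'
python3 -m pendant '{"dp":[[0,0,0],[0,0,0],[0,0,0]],"rotation":[[0,0,0],[0,0,0],[0,0,0]]}'
python3 - <<'E'
from h import *
snap('wrist','w1'); im=cv2.imread('pics/w1.png'); cv2.imwrite('pics/w1_b.png',cv2.resize(im,(800,600),interpolation=cv2.INTER_CUBIC))
go(570,-220,250,-0.31)
E
```

```text
time: 1.2
tool_pos: [540.8, 88.5, 280.0]
tcp_rot: [3.141, -0.0, 1.73]
contact_force: [0.6, 0.5, -0.1]
grip_width: 91.9
finger_force: 0.0
time: 1.58
tool_pos: [539.0, 91.4, 279.7]
tcp_rot: [-3.141, -0.0, 1.736]
contact_force: [0.3, -0.1, 0.6]
grip_width: 91.9
finger_force: 0.0
dp [-0.3124 -0.0207  0.0297] |0.314| rot [-3.000e-04 -2.000e-04  4.752e-01] t 1.625
```

View pics/w1_b.png

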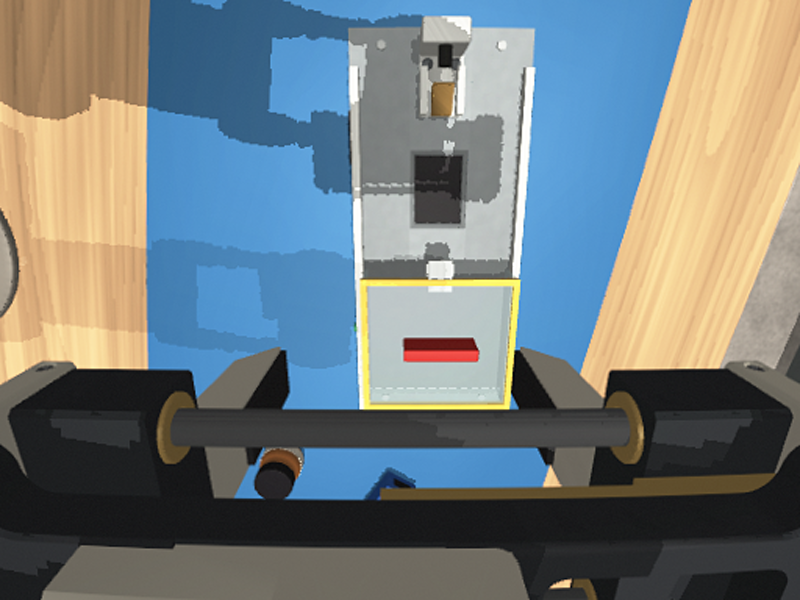

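The wrist view shows the pocket mouth as a rectangle from (411,150) to (468,229), the handle top along (403–478, 350–361), and the guard's front edge at row 281. I'll check these and move on to the unit.

```bash
python3 - <<'E'
from h import *
s=lambda u,v:((u+.5)*.64-.5,(v+.5)*.64-.5)
c=[onz('w1',s(*p),30) for p in [(411,150),(468,150),(468,229),(411,229)]]
print(np.round(c,1), np.mean(c,0))
print('pocket tri',tri(('w1',s(439.5,189.5)),('top0',s(286,285)),('scene0',s(556,360))))
a,b=onz('w1',s(403,361),104),onz('w1',s(478,361),104);print('handle top back edge',a,b)
a,b=onz('w1',s(403,350),104),onz('w1',s(478,350),104);print('handle top front edge',a,b)
print('plate end',onz('w1',s(348,30),30),onz('w1',s(535,30),30))
print('guard front',onz('w1',s(361,281),72),onz('w1',s(519,281),72),'back',onz('w1',s(364,407),72),onz('w1',s(511,407),72))
E
python3 -m pendant '{"dp":[[-0.052,-0.003,0.005],[-0.104,-0.007,0.010],[-0.156,-0.010,0.015],[-0.208,-0.014,0.020],[-0.260,-0.017,0.025],[-0.312,-0.021,0.030],[-0.312,-0.021,0.030],[-0.312,-0.021,0.030]],"rotation":[[0,0,0.08],[0,0,0.16],[0,0,0.24],[0,0,0.32],[0,0,0.4],[0,0,0.475],[0,0,0.475],[0,0,0.475]]}'
python3 -m pendant '{"dp":[[0,0,0],[0,0,0]],"rotation":[[0,0,0],[0,0,0]]}'
python3 - <<'E'
from h import *
im=snap('wrist','w2'); cv2.imwrite('pics/w2_b.png',cv2.resize(im[:260,130:430,::-1],None,fx=2.3,fy=2.3,interpolation=cv2.INTER_CUBIC))
E
```

```text
[[534.5 187.2  30. ]
 [588.8 196.5  30. ]
 [604.8 121.6  30. ]
 [547.7 111.9  30. ]] [568.93659472 154.27481622  30.        ]
pocket tri [567.07003761 154.42545557  28.20329512]
handle top back edge [5.58020652e+02 4.91153481e-01 1.04000000e+02] [626.64898457  11.98386713 104.        ]
handle top front edge [556.15598348  11.43038731 104.        ] [624.19130964  22.83958486 104.        ]
plate end [459.99391408 281.06500264  30.        ] [627.72278774 310.21409163  30.        ]
guard front [507.37604276  61.02829778  72.        ] [655.7659855   86.11350907  72.        ] back [529.37187841 -73.5950054   72.        ] [681.58496899 -48.23238234  72.        ]
time: 2.62
tool_pos: [569.7, -219.7, 249.7]
tcp_rot: [-3.141, -0.001, 1.26]
contact_force: [-0.7, 0.7, 0.0]
grip_width: 92.0
finger_force: 0.0
time: 2.88
tool_pos: [569.9, -219.7, 250.2]
tcp_rot: [3.141, -0.0, 1.261]
contact_force: [0.2, 0.5, 0.3]
grip_width: 91.9
finger_force: 0.0
```

View pics/w2_b.png

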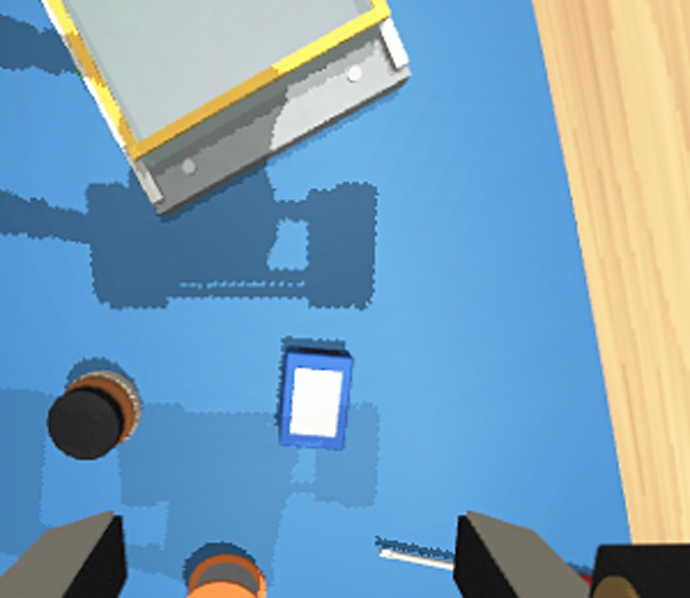

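The unit's top face has corners near (285,354), (352,359), (344,449) and (280,443) in the crop. The jar and reel are well clear of the grasp.

```bash
python3 - <<'E'
from h import *
s=lambda u,v:((u+.5)/2.3-.5+130,(v+.5)/2.3-.5)
t=lambda u,v:((u+.5)*.64-.5,(v+.5)*.64-.5)
print('tri',tri(('w2',s(315.5,402)),('top0',t(482,283))),tri(('w2',s(315.5,402)),('top0',t(482,283)),('scene0',t(294,355))))
c=np.array([onz('w2',s(*p),30) for p in [(285,354),(352,359),(344,449),(280,443)]]);print(c.round(1),c.mean(0))
l=np.array([onz('w2',s(*p),30) for p in [(294,367),(341,369),(337,438),(290,436)]]);print(l.mean(0))
for q in (c,l):
    d=(q[0]-q[3]+q[1]-q[2])/2; e=(q[1]-q[0]+q[2]-q[3])/2; print('yaw',np.arctan2(-d[0],d[1]),np.arctan2(e[1],e[0]),np.linalg.norm(d),np.linalg.norm(e))
go(*l.mean(0)[:2],80,-0.31)
E
```

```text
tri [ 580.27924041 -245.840572     20.27432836] [ 579.79449083 -243.32225806   29.00896987]
[[ 571.6 -207.3   30. ]
 [ 612.1 -223.6   30. ]
 [ 589.9 -281.1   30. ]
 [ 549.9 -263.8   30. ]] [ 580.85569227 -243.94821992   30.        ]
[ 580.83864685 -244.56528191   30.        ]
yaw -0.3672307829209276 -0.39445661835516777 61.09183318059 43.59742458485106
yaw -0.3529530898932438 -0.3517267127655206 47.10143256656288 31.20494917057559
dp [-0.0202  0.0178  0.1701] |0.172| rot [ 0.0006 -0.     -0.0003] t 2.925
```

```bash
python3 -m pendant '{"dp":[[-0.010,0.009,0.050],[-0.0205,0.0175,0.100],[-0.0205,0.0175,0.140],[-0.0205,0.0175,0.170],[-0.0205,0.0175,0.170]],"rotation":[[0,0,0.03],[0,0,0.055],[0,0,0.055],[0,0,0.055],[0,0,0.055]]}' 
python3 - <<'E'
from h import *
im=snap('wrist','w3'); cv2.imwrite('pics/w3_b.png',cv2.resize(im[:,:,::-1],(800,600),interpolation=cv2.INTER_CUBIC))
go(580.5,-244,14,-0.365)
print(proj('w3',np.array([580.5,-244,30.]))/.64)
E
```

```text
time: 3.55
tool_pos: [578.7, -244.6, 77.4]
tcp_rot: [-3.136, -0.001, 1.204]
contact_force: [0.5, 0.5, 0.8]
grip_width: 91.9
finger_force: 0.0
dp [0.0015 0.0001 0.0656] |0.066| rot [-0.0013 -0.0003 -0.0015] t 3.6
[400.79563362 309.42287882]
```

View pics/w3_b.png

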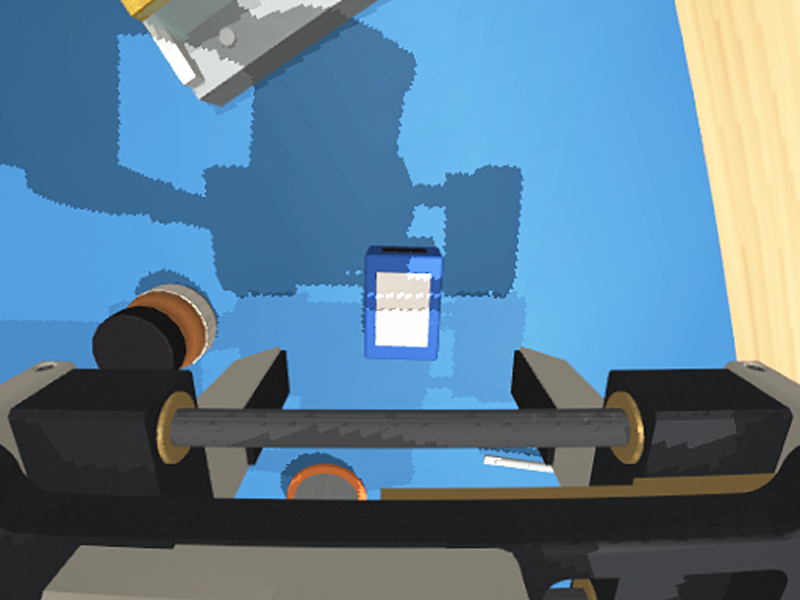

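The unit sits centred and square between the fingers, with its label centre at (403,309) against a predicted (401,309). Descend and grip.

```bash
python3 -m pendant '{"dp":[[0.001,0.001,0.025],[0.001,0.001,0.050],[0.001,0.001,0.064],[0.001,0.001,0.064],[0.001,0.001,0.064]],"rotation":[[0,0,0],[0,0,0],[0,0,0],[0,0,0],[0,0,0]]}'
python3 -m pendant '{"dp":[[0,0,0],[0,0,0],[0,0,0],[0,0,0],[0,0,0],[0,0,0],[0,0,0],[0,0,0]],"rotation":[[0,0,0],[0,0,0],[0,0,0],[0,0,0],[0,0,0],[0,0,0],[0,0,0],[0,0,0]]}' 0.03
python3 -m pendant '{"dp":[[0,0,-0.02],[0,0,-0.05],[0,0,-0.08],[0,0,-0.11],[0,0,-0.14],[0,0,-0.14]],"rotation":[[0,0,0],[0,0,0],[0,0,0],[0,0,0],[0,0,0],[0,0,0]]}'
python3 -c "
from h import *
go(568,154,154,0.167)"
```

```text
time: 4.22
tool_pos: [582.2, -245.7, 17.2]
tcp_rot: [3.139, 0.0, 1.204]
contact_force: [-0.1, -0.4, 0.7]
grip_width: 91.6
finger_force: 0.0
time: 5.22
tool_pos: [581.3, -245.3, 15.7]
tcp_rot: [-3.142, -0.0, 1.204]
contact_force: [-0.5, 0.0, 0.3]
grip_width: 29.8
finger_force: 0.0
time: 5.98
tool_pos: [582.7, -246.0, 158.4]
tcp_rot: [3.136, 0.001, 1.204]
contact_force: [0.7, 0.1, -0.5]
grip_width: 30.1
finger_force: 0.0
dp [ 0.3681 -0.1572  0.0033] |0.400| rot [ 0.0051  0.0022 -0.534 ] t 5.975
```

The fingers reached 30 mm with no force, so the grasp missed. I'll look at what happened.

```bash
python3 - <<'E'
from h import *
im=snap('wrist','w4'); snap('top','top4'); t=cv2.imread('pics/top4.png')[120:250,230:410]
a=np.zeros((600,800,3),np.uint8); a[:384,:512]=im[:,:,::-1]; 
t=cv2.resize(t,(288,208)); a[390:598,:288]=t
b=snap('scene','scene4')[:,:,::-1][150:320,80:340]; a[390:560,300:560]=b
cv2.imwrite('pics/w4_b.png',a)
T=tool(); print('tcp px',proj('w4',T[:3,3]), T[:3,3])
E
```

```text
tcp px [251.26518513 217.79573164] [ 580.71801818 -244.91557977  154.39621694]
```

View pics/w4_b.png

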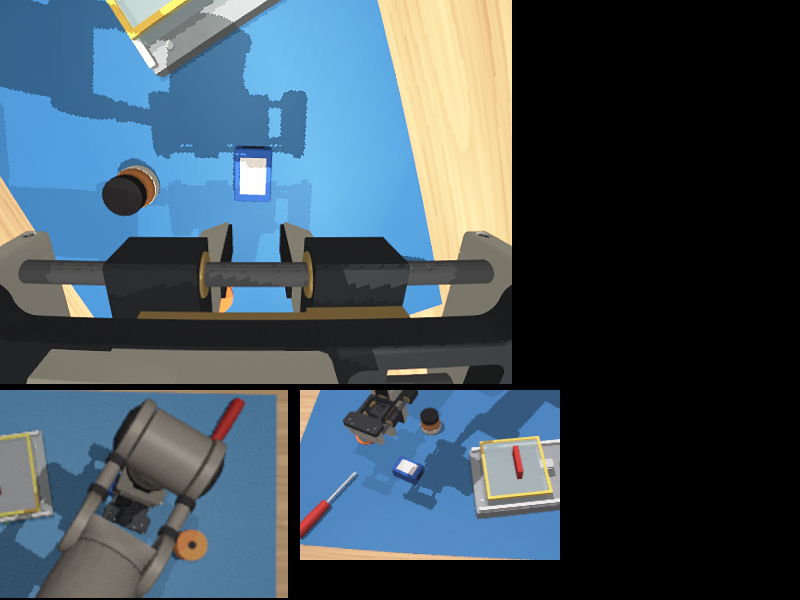

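```bash
python3 - <<'E'
from h import *
print('scene0 tcp big px',proj('scene0',np.array([232.5,470.7,198.7]))/.64)
p=proj('scene4',np.array([580.7,-245,154.4])); print('scene4 tcp',p, 'unit',proj('scene4',np.array([580.7,-244,30.])))
im=cv2.imread('pics/scene4.png')[130:260,140:300]; im0=cv2.imread('pics/scene0.png')[130:260,140:300]
im=cv2.resize(im,None,fx=4,fy=4,interpolation=cv2.INTER_CUBIC); 
cv2.circle(im,tuple(int(v) for v in (p-[140,130])*4),4,(0,255,0),1)
cv2.imwrite('pics/s4c.png',im)
t=lambda u,v:((u+.5)*.64-.5,(v+.5)*.64-.5)
# label centroid (bright pixels) in both scene images
for n in ('scene0','scene4'):
    I=cv2.imread(f'pics/{n}.png')[205:250,165:210]; m=I.min(2)>150; print(n,np.argwhere(m).mean(0)+[205,165],m.sum())
E
```

```text
scene0 tcp big px [738.73156268 142.72371639]
scene4 tcp [178.09694291 195.42624338] unit [186.75628893 227.16717597]
scene0 [226.58208955 186.85572139] 201
scene4 [226.50753769 186.81407035] 199
```

View pics/s4c.png

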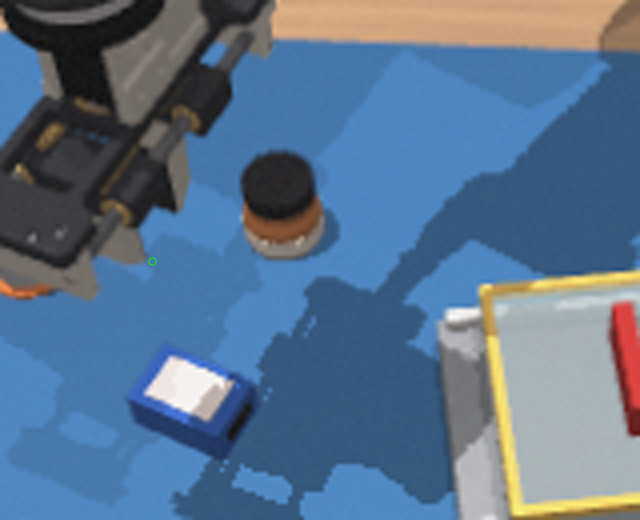

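```bash
python3 - <<'E'
from h import *
from scipy.optimize import least_squares as ls
obs=[('scene0',(748*.64,129*.64),np.array([232.5,470.7,198.7]),2.683),('scene4',(170,200),np.array([580.7,-245,154.4]),1.205)]
for f,uv,p,y in obs:
    Rt=R.from_euler('xyz',[np.pi,0,y]).as_matrix()
    for off in [(0,0,0),(0,0,-25),(-12,0,0)]: print(f,uv,off,proj(f,p+Rt@off))
    o,d=ray(f,uv)
    for dz in (0,25): q=o+d*(p[2]+dz-o[2])/d[2]; print('  at tcp z +',dz,'world',q.round(1),'tool off',(Rt.T@(q-p)).round(1))
c=json.load(open('pics/scene4.json')); print(np.array(c['P']).round(2),c['f'])
print(np.array(json.load(open('pics/w4.json'))['P']).round(2))
o=get_obs(); print(o['joint_positions'],o['tool_pos'],o['tcp_rot'])
E
```

```text
scene0 (478.72, 82.56) (0, 0, 0) [472.78820012  91.34317849]
scene0 (478.72, 82.56) (0, 0, -25) [476.27734632  83.8262607 ]
scene0 (478.72, 82.56) (-12, 0, 0) [472.09591668  93.78796517]
  at tcp z + 0 world [190.9 501.2 198.7] tool off [50.8  9.  -0. ]
  at tcp z + 25 world [225.9 479.8 223.7] tool off [  9.9   5.2 -25. ]
scene4 (170, 200) (0, 0, 0) [178.09694291 195.42624338]
scene4 (170, 200) (0, 0, -25) [176.22771979 188.1485352 ]
scene4 (170, 200) (-12, 0, 0) [173.27606464 193.58862976]
  at tcp z + 0 world [ 593.6 -260.1  154.4] tool off [-9.5 17.4  0. ]
  at tcp z + 25 world [ 611.6 -252.4  179.4] tool off [  4.1  31.5 -25. ]
[[-5.00000e-02 -8.00000e-01  6.00000e-01  1.08714e+03]
 [ 1.00000e+00 -4.00000e-02  3.00000e-02 -4.86600e+01]
 [-0.00000e+00  6.00000e-01  8.00000e-01  8.38810e+02]
 [ 0.00000e+00  0.00000e+00  0.00000e+00  1.00000e+00]] 407.3040204705031
[[ 9.3000e-01  3.4000e-01  1.0000e-01  6.1190e+02]
 [-3.6000e-01  8.9000e-01  2.8000e-01 -1.7072e+02]
 [ 0.0000e+00 -3.0000e-01  9.5000e-01  3.4467e+02]
 [ 0.0000e+00  0.0000e+00  0.0000e+00  1.0000e+00]]
[-5.20672365e-01  5.71444010e-01  1.27539292e+00  7.64166914e-05
  1.29687033e+00 -1.53692968e-01] [ 580.71801818 -244.91557977  154.39621694] [-3.13951423e+00 -3.96378403e-04  1.20379577e+00]
```

The unit hasn't moved. In the wrist view the finger gap and the tip row put the real fingertips about 25 mm above the reported TCP, which explains closing above the unit. I'll lower with the fingers open, in small force-checked steps, to confirm that.

```bash
Z='"rotation":[[0,0,0],[0,0,0],[0,0,0],[0,0,0],[0,0,0]]'
python3 -m pendant '{"dp":[[0,0,0],[0,0,0.04],[0,0,0.08],[0,0,0.12],[0,0,0.139]],"rotation":[[0,0,0],[0,0,0],[0,0,0],[0,0,0],[0,0,0]]}' 0.09
python3 -m pendant '{"dp":[[0,0,0.003],[0,0,0.006],[0,0,0.006]],"rotation":[[0,0,0],[0,0,0],[0,0,0]]}' | grep -E 'pos|contact'
python3 -m pendant '{"dp":[[0,0,0.003],[0,0,0.006],[0,0,0.006]],"rotation":[[0,0,0],[0,0,0],[0,0,0]]}' | grep -E 'pos|contact'
python3 - <<'E'
from h import *
a=np.zeros((600,800,3),np.uint8); b=snap('scene','scene5')[:,:,::-1]
a[:400,:400]=cv2.resize(b[160:260,125:225],(400,400),interpolation=cv2.INTER_CUBIC)
w=snap('wrist','w5')[:,:,::-1]; a[:288,410:794]=cv2.resize(w,(384,288))
b=cv2.imread('pics/scene0.png')[10:110,430:512]; a[290:590,410:656]=cv2.resize(b,(246,300))
cv2.imwrite('pics/c5.png',a); print(tool()[:3,3])
E
```

```text
time: 6.75
tool_pos: [579.5, -244.2, 13.1]
tcp_rot: [-3.136, -0.001, 1.204]
contact_force: [0.0, -0.4, -0.2]
grip_width: 75.2
finger_force: 0.0
tool_pos: [581.8, -245.5, 11.5]
contact_force: [0.3, -0.3, -0.8]
tool_pos: [581.2, -245.2, 4.5]
contact_force: [-0.1, 0.2, -0.7]
[ 581.35614048 -245.26817523    4.7096104 ]
```

View pics/c5.png

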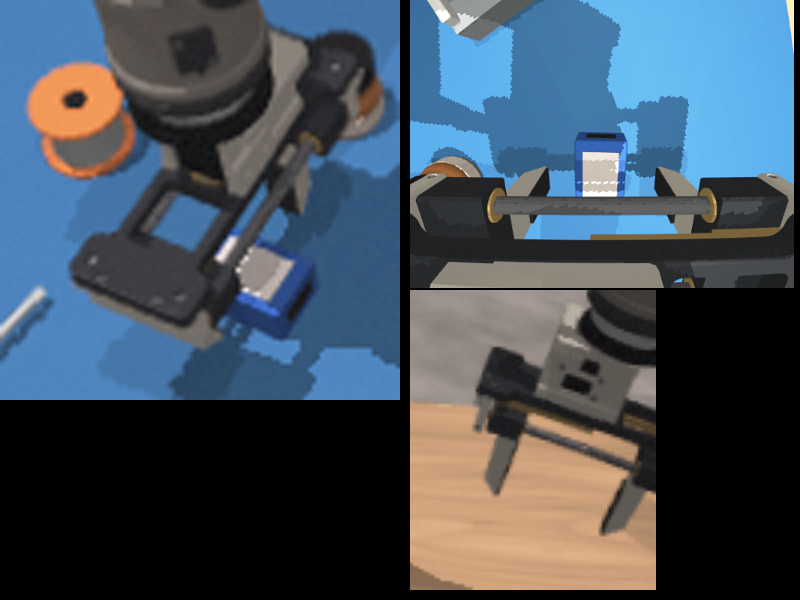

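The open fingers straddle the unit with no contact, and the tips are visibly well above the mat even though the reported z is 4.7. That confirms the offset, so I'll keep going down.

```bash
for i in 1 2; do python3 -m pendant '{"dp":[[0,0,0.003],[0,0,0.006],[0,0,0.006]],"rotation":[[0,0,0],[0,0,0],[0,0,0]]}' | grep -E 'pos|contact';done
python3 -m pendant '{"dp":[[0,0,0.002],[0,0,0.003],[0,0,0.003]],"rotation":[[0,0,0],[0,0,0],[0,0,0]]}'| grep -E 'pos|contact'
```

```text
tool_pos: [581.1, -245.1, -1.7]
contact_force: [0.1, -0.0, -0.0]
tool_pos: [581.2, -245.2, -7.7]
contact_force: [-0.1, 0.0, -0.7]
tool_pos: [581.3, -245.2, -10.4]
contact_force: [-0.4, -0.2, 0.4]
```

```bash
python3 -m pendant '{"dp":[[0,0,0],[0,0,0],[0,0,0],[0,0,0],[0,0,0],[0,0,0],[0,0,0],[0,0,0]],"rotation":[[0,0,0],[0,0,0],[0,0,0],[0,0,0],[0,0,0],[0,0,0],[0,0,0],[0,0,0]]}' 0.03
```

```text
time: 9.72
tool_pos: [581.2, -245.2, -10.3]
tcp_rot: [-3.141, -0.0, 1.204]
contact_force: [-0.7, 0.1, -0.1]
grip_width: 43.7
finger_force: 29.9
```

The unit is gripped at 43.7 mm with 29.9 N. Lift, carry it over, and re-measure the pocket from close by.

```bash
python3 -m pendant '{"dp":[[0,0,-0.01],[0,0,-0.04],[0,0,-0.08],[0,0,-0.12],[0,0,-0.16],[0,0,-0.16]],"rotation":[[0,0,0],[0,0,0],[0,0,0],[0,0,0],[0,0,0],[0,0,0]]}'
python3 -c "
from h import *
go(574,115,150,0.167)"
```

```text
time: 10.48
tool_pos: [583.4, -246.3, 154.2]
tcp_rot: [3.133, 0.001, 1.204]
contact_force: [-0.0, -0.7, -2.6]
grip_width: 43.6
finger_force: 29.9
dp [ 0.3339 -0.1384  0.0026] |0.361| rot [ 0.0079  0.0033 -0.534 ] t 10.475
```

```bash
python3 -m pendant '{"dp":[[0.035,-0.014,0],[0.085,-0.035,0],[0.135,-0.056,0],[0.185,-0.077,0],[0.235,-0.097,0],[0.285,-0.118,0],[0.320,-0.133,0],[0.334,-0.138,0]],"rotation":[[0,0,-0.06],[0,0,-0.13],[0,0,-0.21],[0,0,-0.29],[0,0,-0.37],[0,0,-0.45],[0,0,-0.51],[0,0,-0.534]]}'
python3 -m pendant '{"dp":[[0,0,0],[0,0,0],[0,0,0]],"rotation":[[0,0,0],[0,0,0],[0,0,0]]}'
python3 - <<'E'
from h import *
im=snap('wrist','w6')[:,:,::-1]
T=tool(); print(T[:3,3])
a=cv2.resize(im,(800,600),interpolation=cv2.INTER_CUBIC)
cv2.imwrite('pics/w6_b.png',a)
print(proj('w6',np.array([568,154,30.]))/.64)
E
```

```text
time: 11.48
tool_pos: [571.4, 118.1, 148.7]
tcp_rot: [-3.14, -0.0, 1.741]
contact_force: [-0.1, -0.6, -2.7]
grip_width: 43.3
finger_force: 29.9
time: 11.85
tool_pos: [572.6, 114.6, 149.6]
tcp_rot: [-3.142, 0.0, 1.736]
contact_force: [-0.1, -0.3, -1.6]
grip_width: 43.8
finger_force: 29.9
[572.56167308 114.76862464 149.68287442]
[401.10907266 224.82557527]
```

View pics/w6_b.png

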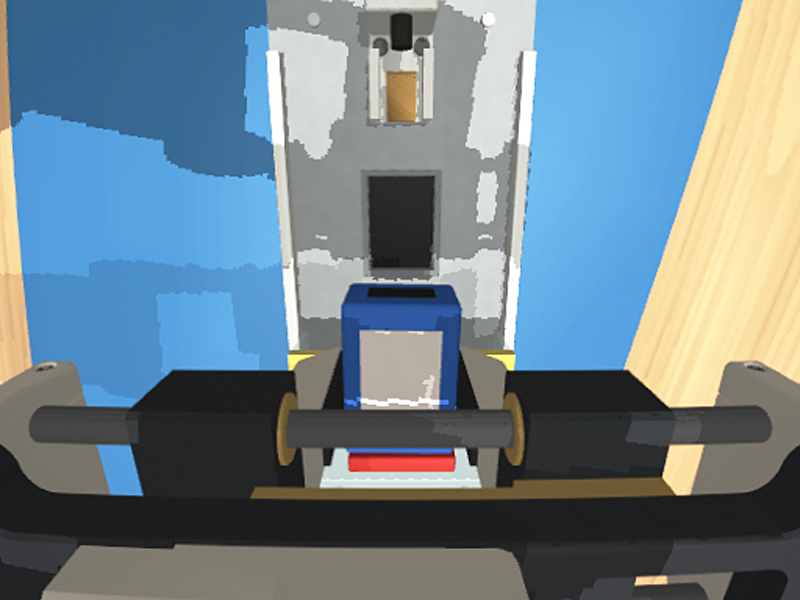

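The pocket mouth spans (361,170) to (440,277). The held unit's top face spans columns 342–461 and rows about 305–453, and everything is square. I'll compute the relative shift.

```bash
python3 - <<'E'
from h import *
s=lambda u,v:((u+.5)*.64-.5,(v+.5)*.64-.5)
T=tool()
for nm,z,cs in [('mouth',30,[(361,170),(440,170),(439,277),(363,277)]),('floor edge~26',26,[(368,177),(436,177),(435,270),(370,270)]),('unit',190,[(342,305),(461,305),(458,453),(346,453)]),('label',190,[(359,331),(442,331),(441,409),(360,409)])]:
    c=np.array([onz('w6',s(*p),z) for p in cs]); m=c.mean(0)
    d=(c[0]-c[3]+c[1]-c[2])/2; e=(c[1]-c[0]+c[2]-c[3])/2
    print(nm,m.round(1),'in tool',(T[:3,:3].T@(m-T[:3,3])).round(1),'size',np.linalg.norm(e).round(1),np.linalg.norm(d).round(1),'yaw',np.arctan2(-d[0],d[1]).round(3),np.arctan2(e[1],e[0]).round(3))
E
```

```text
mouth [567.6 153.8  30. ] in tool [ 39.3   1.5 119.7] size 55.1 75.8 yaw 0.172 0.167
floor edge~26 [568.7 153.8  26. ] in tool [ 39.1   2.6 123.7] size 47.9 66.7 yaw 0.173 0.167
unit [574.3 115.6 190. ] in tool [  0.5   1.9 -40.3] size 44.0 63.0 yaw 0.171 0.167
label [573.  120.7 190. ] in tool [  5.8   1.4 -40.3] size 30.9 32.6 yaw 0.167 0.167
```

The sizes match the spec (56×76 mouth, 44×64 unit). The shift needed is +38.7 mm in tool x and 0 in tool y. Lower to about 7 mm above the plate first, then go down gently.

```bash
python3 -m pendant '{"dp":[[0.02,0,0],[0.0387,0,0.01],[0.0387,0,0.05],[0.0387,0,0.09],[0.0387,0,0.113],[0.0387,0,0.113],[0.0387,0,0.113]],"rotation":[[0,0,0],[0,0,0],[0,0,0],[0,0,0],[0,0,0],[0,0,0],[0,0,0]]}'
python3 -m pendant '{"dp":[[0,0,0.003],[0,0,0.006],[0,0,0.009],[0,0,0.012],[0,0,0.012]],"rotation":[[0,0,0],[0,0,0],[0,0,0],[0,0,0],[0,0,0]]}'
python3 - <<'E'
from h import *
T=tool(); print(T[:3,3], get_obs()['contact_force'])
E
```

```text
time: 12.78
tool_pos: [566.5, 155.0, 37.5]
tcp_rot: [3.14, -0.0, 1.738]
contact_force: [0.3, -0.1, -0.9]
grip_width: 43.5
finger_force: 29.9
time: 13.4
tool_pos: [565.8, 154.1, 24.4]
tcp_rot: [-3.141, -0.0, 1.738]
contact_force: [0.8, 0.7, -1.2]
grip_width: 43.8
finger_force: 29.9
[565.75466881 154.09514001  24.41818101] [ 0.7816929   0.71806327 -1.19250038]
```

```bash
python3 -m pendant '{"dp":[[0,0,0.002],[0,0,0.004],[0,0,0.006],[0,0,0.008],[0,0,0.008]],"rotation":[[0,0,0],[0,0,0],[0,0,0],[0,0,0],[0,0,0]]}' | grep -E 'pos|contact'
python3 -m pendant '{"dp":[[0,0,0.0015],[0,0,0.003],[0,0,0.0045],[0,0,0.0055],[0,0,0.0055]],"rotation":[[0,0,0],[0,0,0],[0,0,0],[0,0,0],[0,0,0]]}'
```

```text
tool_pos: [565.8, 154.2, 16.5]
contact_force: [0.7, -0.6, -0.9]
time: 14.65
tool_pos: [565.9, 154.2, 11.1]
tcp_rot: [-3.141, -0.0, 1.738]
contact_force: [0.5, 0.1, -2.2]
grip_width: 43.7
finger_force: 29.9
```

It's inside the pocket without resistance. Lower the last 1.2 mm, release, and rise.

```bash
python3 -m pendant '{"dp":[[0,0,0.0007],[0,0,0.0012],[0,0,0.0012]],"rotation":[[0,0,0],[0,0,0],[0,0,0]]}' | grep -E 'pos|contact'
python3 -m pendant '{"dp":[[0,0,0],[0,0,0],[0,0,0],[0,0,0],[0,0,0]],"rotation":[[0,0,0],[0,0,0],[0,0,0],[0,0,0],[0,0,0]]}' 0.062
python3 -m pendant '{"dp":[[0,0,-0.01],[0,0,-0.03],[0,0,-0.07],[0,0,-0.11],[0,0,-0.14],[0,0,-0.14],[0,0,-0.14]],"rotation":[[0,0,0],[0,0,0],[0,0,0],[0,0,0],[0,0,0],[0,0,0],[0,0,0]]}'
python3 - <<'E'
from h import *
im=snap('wrist','w7')[:,:,::-1]
a=np.zeros((600,800,3),np.uint8)
a[:384,:512]=im; b=snap('scene','scene7')[180:280,240:430,::-1]
a[390:590,:380]=cv2.resize(b,None,fx=2,fy=2,interpolation=cv2.INTER_CUBIC)
t=snap('top','top7')[130:220,130:270,::-1]; a[390:570,390:670]=cv2.resize(t,None,fx=2,fy=2,interpolation=cv2.INTER_CUBIC)
cv2.imwrite('pics/c7.png',a); print(tool()[:3,3])
c=json.load(open('pics/w7.json'))
E
```

```text
tool_pos: [565.9, 154.2, 10.0]
contact_force: [0.5, 0.7, -2.2]
time: 15.65
tool_pos: [566.0, 154.2, 10.1]
tcp_rot: [3.141, -0.0, 1.738]
contact_force: [0.3, -0.1, 1.0]
grip_width: 62.3
finger_force: 0.0
time: 16.52
tool_pos: [565.4, 154.1, 149.4]
tcp_rot: [-3.141, -0.0, 1.738]
contact_force: [-0.6, 0.4, -0.2]
grip_width: 61.7
finger_force: 0.0
[565.22031268 154.05456225 148.67514031]
```

View pics/c7.png

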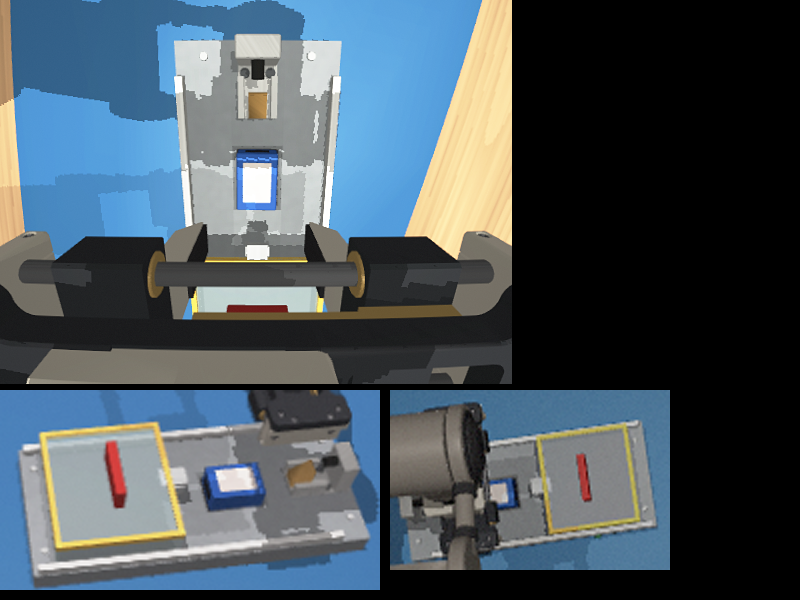

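The unit sits square and flat in the pocket around (257,183) in the wrist view, and the guard is still open. The handle is at fixture y ≈ -144 from the pocket centre. I'll move behind it, close the fingers and descend.

```bash
python3 -m pendant '{"dp":[[-0.03,0,0],[-0.07,0,0],[-0.11,0,0],[-0.15,0,0],[-0.178,0,0],[-0.178,0,0],[-0.178,0,0],[-0.178,0,0]],"rotation":[[0,0,0],[0,0,0],[0,0,0],[0,0,0],[0,0,0],[0,0,0],[0,0,0],[0,0,0]]}' 0
python3 - <<'E'
from h import *
T=tool(); n=np.array([567.8,153.9,20]); yv=np.array([-np.sin(.167),np.cos(.167),0]); print(T[:3,3],(T[:3,3]-n)@yv,get_obs()['grip_width'],R.from_matrix(T[:3,:3]).as_euler('xyz'))
# handle front/back edges from fresh wrist image? red mask extents
im=snap('wrist','w8'); r=im.astype(int); m=(r[:,:,0]>110)&(r[:,:,1]<70)&(r[:,:,2]<80)
ys,xs=np.where(m); print(len(ys),xs.min() if len(xs) else 0,xs.max() if len(xs) else 0,ys.min() if len(ys) else 0,ys.max() if len(ys) else 0)
for y in (ys.min(),ys.max()):
    print(y,(onz('w8',(xs.mean(),y),104)-n)@yv,(onz('w8',(xs.mean(),y),72)-n)@yv)
E
```

```text
time: 17.68
tool_pos: [595.3, -20.2, 149.8]
tcp_rot: [-3.141, -0.0, 1.739]
contact_force: [0.4, 0.1, 0.4]
grip_width: 0.3
finger_force: 0.0
[595.30423619 -20.1709796  149.80164722] -176.2211701057623 0.2593003169386703 [-3.14115436e+00 -4.82002923e-04  1.73913925e+00]
1019 131 296 153 295
153 -134.56785699497053 -139.8266544544908
295 -278.51887446915765 -303.6184870009487
```

```bash
python3 -m pendant '{"dp":[[0,0,0.03],[0,0,0.06],[0,0,0.075],[0,0,0.082],[0,0,0.089],[0,0,0.089]],"rotation":[[0,0,0],[0,0,0],[0,0,0],[0,0,0],[0,0,0],[0,0,0]]}'| grep -E 'pos|contact'
python3 -m pendant '{"dp":[[0.005,0,0],[0.010,0,0],[0.015,0,0],[0.020,0,0],[0.025,0,0],[0.030,0,0]],"rotation":[[0,0,0],[0,0,0],[0,0,0],[0,0,0],[0,0,0],[0,0,0]]}'
python3 - <<'E'
from h import *
yv=np.array([-np.sin(.167),np.cos(.167),0]); n=np.array([567.8,153.9,20]); o=get_obs(); print((o['tool_pos']-n)@yv,o['contact_force']@yv,o['contact_force'])
E
```

```text
tool_pos: [595.7, -21.3, 61.2]
contact_force: [-0.2, -0.2, -1.0]
time: 19.23
tool_pos: [590.7, 8.3, 61.2]
tcp_rot: [3.141, 0.0, 1.738]
contact_force: [0.2, -1.4, 1.1]
grip_width: 0.7
finger_force: 1.1
-147.33592033696436 -1.3754259312748391 [ 0.20169244 -1.36083169  1.0503112 ]
```

The guard is in contact and moving with about 1.4 N of drag. Continue steadily.

```bash
python3 -m pendant '{"dp":[[0.008,0,0],[0.018,0,0],[0.030,0,0],[0.042,0,0],[0.054,0,0],[0.066,0,0],[0.076,0,0],[0.084,0,0]],"rotation":[[0,0,0],[0,0,0],[0,0,0],[0,0,0],[0,0,0],[0,0,0],[0,0,0],[0,0,0]]}'| grep -E 'pos|contact'
python3 -m pendant '{"dp":[[0.004,0,0],[0.008,0,0],[0.012,0,0],[0.016,0,0],[0.020,0,0],[0.022,0,0]],"rotation":[[0,0,0],[0,0,0],[0,0,0],[0,0,0],[0,0,0],[0,0,0]]}'| grep -E 'pos|contact'
cat > f.py <<'E'
from h import *
yv=np.array([-np.sin(.167),np.cos(.167),0]); n=np.array([567.8,153.9,20]); o=get_obs(); print('guard~ %.1f F %.2f'%((o['tool_pos']-n)@yv+15.5,-o['contact_force']@yv),o['contact_force'].round(1),o['time'])
E
python3 f.py
```

```text
tool_pos: [576.5, 91.8, 61.0]
contact_force: [2.1, -1.6, 1.2]
tool_pos: [572.8, 113.0, 61.0]
contact_force: [0.7, -1.8, -0.8]
guard~ -25.6 F 1.87 [ 0.7 -1.8 -0.8] 20.975
```

```bash
python3 -m pendant '{"dp":[[0.001,0,0],[0.002,0,0],[0.003,0,0],[0.004,0,0],[0.005,0,0],[0.006,0,0],[0.007,0,0],[0.008,0,0]],"rotation":[[0,0,0],[0,0,0],[0,0,0],[0,0,0],[0,0,0],[0,0,0],[0,0,0],[0,0,0]]}'>/dev/null; python3 f.py
python3 -m pendant '{"dp":[[0.0007,0,0],[0.0014,0,0],[0.0021,0,0],[0.0028,0,0],[0.0035,0,0],[0.004,0,0]],"rotation":[[0,0,0],[0,0,0],[0,0,0],[0,0,0],[0,0,0],[0,0,0]]}'>/dev/null; python3 f.py
python3 -m pendant '{"dp":[[0.0007,0,0],[0.0014,0,0],[0.0021,0,0],[0.0028,0,0],[0.0035,0,0],[0.004,0,0]],"rotation":[[0,0,0],[0,0,0],[0,0,0],[0,0,0],[0,0,0],[0,0,0]]}'>/dev/null; python3 f.py
python3 -m pendant '{"dp":[[0.0007,0,0],[0.0014,0,0],[0.0021,0,0],[0.0028,0,0],[0.0035,0,0],[0.004,0,0]],"rotation":[[0,0,0],[0,0,0],[0,0,0],[0,0,0],[0,0,0],[0,0,0]]}'>/dev/null; python3 f.py
```

```text
guard~ -17.9 F 1.04 [ 1.2 -0.8 -0.8] 21.975
guard~ -13.9 F 1.84 [ 0.8 -1.7 -1.9] 22.725
guard~ -9.9 F 1.92 [-1.1 -2.1 -1.4] 23.475
guard~ -5.9 F 2.10 [ 0.4 -2.1 -1.1] 24.225
```

```bash
python3 -m pendant '{"dp":[[0.0007,0,0],[0.0014,0,0],[0.0021,0,0],[0.0028,0,0],[0.0035,0,0],[0.004,0,0]],"rotation":[[0,0,0],[0,0,0],[0,0,0],[0,0,0],[0,0,0],[0,0,0]]}'>/dev/null; python3 f.py
python3 -m pendant '{"dp":[[0.0007,0,0],[0.0014,0,0],[0.0021,0,0],[0.0028,0,0],[0.0035,0,0],[0.004,0,0]],"rotation":[[0,0,0],[0,0,0],[0,0,0],[0,0,0],[0,0,0],[0,0,0]]}'>/dev/null; python3 f.py
```

```text
guard~ -1.9 F 2.13 [-0.8 -2.3 -0.8] 24.975
guard~ 2.1 F 2.58 [ 0.2 -2.6 -0.2] 25.725
```

```bash
python3 -m pendant '{"dp":[[0.0007,0,0],[0.0014,0,0],[0.0021,0,0],[0.0028,0,0],[0.0035,0,0],[0.004,0,0]],"rotation":[[0,0,0],[0,0,0],[0,0,0],[0,0,0],[0,0,0],[0,0,0]]}'>/dev/null; python3 f.py
```

```text
guard~ 6.1 F 1.62 [-1.7 -1.9 -1. ] 26.475
```

```bash
python3 -m pendant '{"dp":[[0.0006,0,0],[0.0012,0,0],[0.0018,0,0],[0.0024,0,0],[0.003,0,0]],"rotation":[[0,0,0],[0,0,0],[0,0,0],[0,0,0],[0,0,0]]}'>/dev/null; python3 f.py
python3 -m pendant '{"dp":[[0.0006,0,0],[0.0012,0,0],[0.0018,0,0],[0.0024,0,0],[0.003,0,0]],"rotation":[[0,0,0],[0,0,0],[0,0,0],[0,0,0],[0,0,0]]}'>/dev/null; python3 f.py
```

```text
guard~ 7.8 F 7.58 [-0.9 -7.8  0.3] 27.1
guard~ 10.4 F 9.44 [-0.3 -9.6 -0.3] 27.725
```

```bash
python3 -m pendant '{"dp":[[0.0006,0,0],[0.0012,0,0],[0.0018,0,0],[0.0024,0,0],[0.003,0,0]],"rotation":[[0,0,0],[0,0,0],[0,0,0],[0,0,0],[0,0,0]]}'>/dev/null; python3 f.py
```

```text
guard~ 13.0 F 11.75 [ -0.6 -12.   -0.6] 28.35
```

The pin is on the pawl ramp at 11.75 N. Take finer steps from here.

```bash
python3 -m pendant '{"dp":[[0.0003,0,0],[0.0006,0,0],[0.001,0,0],[0.001,0,0]],"rotation":[[0,0,0],[0,0,0],[0,0,0],[0,0,0]]}'>/dev/null; python3 f.py
```

```text
guard~ 13.8 F 11.43 [ -0.5 -11.7   0.1] 28.85
```

```bash
python3 -m pendant '{"dp":[[0.0003,0,0],[0.0006,0,0],[0.001,0,0],[0.001,0,0]],"rotation":[[0,0,0],[0,0,0],[0,0,0],[0,0,0]]}'>/dev/null; python3 f.py
```

```text
guard~ 14.8 F 11.49 [ -0.8 -11.8  -1. ] 29.35
```

```bash
python3 -m pendant '{"dp":[[0.0005,0,0],[0.001,0,0],[0.0015,0,0],[0.0015,0,0]],"rotation":[[0,0,0],[0,0,0],[0,0,0],[0,0,0]]}'>/dev/null; python3 f.py
```

```text
guard~ 17.8 F 5.36 [-0.5 -5.5 -1.5] 29.85
```

```bash
python3 -m pendant '{"dp":[[0.0005,0,0],[0.001,0,0],[0.0015,0,0],[0.0015,0,0]],"rotation":[[0,0,0],[0,0,0],[0,0,0],[0,0,0]]}'>/dev/null; python3 f.py
```

```text
guard~ 19.9 F 3.42 [-0.4 -3.5 -0.6] 30.35
```

```bash
python3 -m pendant '{"dp":[[0.0005,0,0],[0.001,0,0],[0.001,0,0]],"rotation":[[0,0,0],[0,0,0],[0,0,0]]}'>/dev/null; python3 f.py
```

```text
guard~ 21.2 F 4.39 [-0.5 -4.5 -1.1] 30.725
```

```bash
python3 -m pendant '{"dp":[[0.0005,0,0],[0.001,0,0],[0.001,0,0]],"rotation":[[0,0,0],[0,0,0],[0,0,0]]}'>/dev/null; python3 f.py
```

```text
guard~ 22.1 F 3.69 [-0.7 -3.9 -0.6] 31.1
```

```bash
python3 -m pendant '{"dp":[[0.0005,0,0],[0.001,0,0],[0.001,0,0]],"rotation":[[0,0,0],[0,0,0],[0,0,0]]}'>/dev/null; python3 f.py
```

```text
guard~ 23.0 F 4.54 [-0.5 -4.7  0.3] 31.475
```

```bash
python3 -m pendant '{"dp":[[0.0005,0,0],[0.001,0,0],[0.001,0,0]],"rotation":[[0,0,0],[0,0,0],[0,0,0]]}'>/dev/null; python3 f.py
```

```text
guard~ 23.5 F 5.85 [-0.9 -6.1  0.3] 31.85
```

```bash
python3 -m pendant '{"dp":[[0.0005,0,0],[0.001,0,0],[0.001,0,0]],"rotation":[[0,0,0],[0,0,0],[0,0,0]]}'>/dev/null; python3 f.py
```

```text
guard~ 24.1 F 8.67 [-0.9 -8.9  0.1] 32.225
```

```bash
python3 -m pendant '{"dp":[[0.0005,0,0],[0.001,0,0],[0.001,0,0]],"rotation":[[0,0,0],[0,0,0],[0,0,0]]}'>/dev/null; python3 f.py
```

```text
guard~ 24.7 F 9.43 [-0.7 -9.7  0. ] 32.6
```

The push is at 9.4 N, so the buffer is pressed about 4 mm, past the latched place. One small nudge more, then back off slowly and check that the guard stays.

```bash
python3 -m pendant '{"dp":[[0.0004,0,0],[0.0008,0,0],[0.0008,0,0]],"rotation":[[0,0,0],[0,0,0],[0,0,0]]}'>/dev/null; python3 f.py
python3 -m pendant '{"dp":[[-0.001,0,0],[-0.002,0,0],[-0.003,0,0],[-0.003,0,0]],"rotation":[[0,0,0],[0,0,0],[0,0,0],[0,0,0]]}'>/dev/null; python3 f.py
```

```text
guard~ 25.3 F 11.25 [  0.1 -11.4  -0.3] 32.975
guard~ 23.6 F 4.52 [-0.8 -4.7 -0.4] 33.475
```

```bash
python3 -m pendant '{"dp":[[-0.0005,0,0],[-0.001,0,0],[-0.001,0,0]],"rotation":[[0,0,0],[0,0,0],[0,0,0]]}'>/dev/null; python3 f.py
```

```text
guard~ 23.3 F 1.75 [-0.1 -1.8 -0.6] 33.85
```

```bash
python3 -m pendant '{"dp":[[-0.001,0,0],[-0.002,0,0],[-0.005,0,0],[-0.010,0,0],[-0.014,0,0],[-0.014,0,0]],"rotation":[[0,0,0],[0,0,0],[0,0,0],[0,0,0],[0,0,0],[0,0,0]]}'>/dev/null; python3 f.py
python3 -m pendant '{"dp":[[0,0,-0.02],[0,0,-0.06],[0,0,-0.10],[-0.03,0,-0.14],[-0.08,0,-0.15],[-0.10,0,-0.15],[-0.10,0,-0.15],[-0.10,0,-0.15]],"rotation":[[0,0,0],[0,0,0],[0,0,0],[0,0,0],[0,0,0],[0,0,0],[0,0,0],[0,0,0]]}'
python3 - <<'E'
from h import *
n=np.array([567.8,153.9,20]); yv=np.array([-np.sin(.167),np.cos(.167),0])
def red(f,lo,hi,z):
    r=cv2.imread(f'pics/{f}.png')[:,:,::-1].astype(int); m=((r[:,:,0]>100)&(r[:,:,1]<70)&(r[:,:,2]<80)).astype(np.uint8)
    k,l,st,c=cv2.connectedComponentsWithStats(m)
    for i in range(1,k):
        if st[i,4]>40: print(f,st[i],((onz(f,c[i],z)-n)@yv).round(1),onz(f,c[i],z).round(0))
snap('scene','scene9'); snap('wrist','w9'); snap('top','top9')
for f in ('scene0','scene9','top0','top9','w1','w9'): red(f,0,0,95)
E
```

```text
guard~ 8.4 F -0.43 [-0.7  0.3 -0.3] 34.6
time: 35.6
tool_pos: [583.2, 49.5, 210.2]
tcp_rot: [-3.14, -0.001, 1.738]
contact_force: [-0.9, -0.1, 0.3]
grip_width: 0.7
finger_force: 0.0
scene0 [293 206  10  28 145] -144.6 [589.  11.  95.]
scene0 [ 73 260  36  37 398] -586.3 [ 757. -409.   95.]
scene9 [366 199  13  25 121] 27.6 [558. 180.  95.]
scene9 [ 73 260  36  37 364] -585.5 [ 758. -408.   95.]
top0 [363 125  20  28 194] -598.3 [ 707. -429.   95.]
top0 [223 162   7  23  83] -144.2 [589.  11.  95.]
top9 [362 125  21  28 201] -597.9 [ 707. -429.   95.]
top9 [168 171   6  22  71] 26.4 [561. 180.  95.]
w1 [259 224  47   1  47] -142.9 [592.  13.  95.]
w1 [259 226  47   5  73] -151.7 [591.   4.  95.]
w9 [222  48  71  13 891] 25.6 [563. 179.  95.]
```

The cameras put the guard about 26 mm past the pocket centre. The climb to 11.7 N, the drop, and the clean release all fit a latch that is holding. The hand is clear and the screwdriver hasn't moved, so I'm handing in.

```bash
python3 -c "
from plant import workorder
print(workorder.close_job())"
```

```text
the job is handed in; nothing more can be done
None
```

The blue unit is in the pocket, and the guard was pushed shut past the click (peak about 12 N) and appears held by the latch. The hand is clear and the job is handed in, though handing in returned no verdict; I did not check the reel's and jar's final positions or view a picture of the shut guard.

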